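Set the mosaic easel's cursors on the next stone

TASK

On the sloping mosaic easel, mark the stone that comes next: slide the black row cursor and the white column cursor by their grips until the two bars cross over the middle of the red tile, then let go. Do not knock the lamp that hangs over the corner of the easel, and leave the tray, the tape dispenser and the jar where they are.

Things in the scene. Friction and masses are not known exactly. Their poses are not given: they have to be found in the camera images.
- easel: Fixed plywood board, 280 mm up the slope by 360 mm wide, sloping at 25 degrees from the table and facing the robot, with a blue and yellow mosaic design on it. Origin: middle of the board's face, 125 mm above the table. x points up the slope (away from the robot), y to the left along the board, z straight out of the board. On the slope's lower edge is a lip that stands 6 mm above the face. The easel stands at another place and yaw each time.
- row (a joint): Position of the black row cursor, metres, 0 at the lower end of its track to 0.14 at the upper end; it slides along the easel's x, on a track at easel y = -0.145. Joint 0 is easel x = -0.045. It stays where it is left; sliding it takes about 2 N.
- row_grip (a point): Point to hold on the black row grip, 32 mm out from the board's face. The grip is an upright fin (standing out along the easel's z), 26 mm along easel x, 16 mm along easel y (pinch it here), from 2 mm to 46 mm out from the face. A thin black bar, 6 mm wide, runs from its middle 275 mm to the left across the design (4 to 6 mm out from the face), so the bar's middle line has the same easel x as this point. Axes as the easel's.
- column (a joint): Position of the white column cursor, metres, 0 at the right end of its track to 0.21 at the left end; it slides along the easel's y, on a track at easel x = -0.100. Joint 0 is easel y = -0.09. It stays where it is left; sliding it takes about 2 N.
- column_grip (a point): Point to hold on the white column grip near the board's lower edge, 32 mm out from the board's face. The same fin as the row grip: 26 mm along easel x, 16 mm along easel y (pinch it here), from 2 mm to 46 mm out. A thin white bar, 6 mm wide, runs from its middle 225 mm up the slope (8 to 10 mm out from the face), so the bar's middle line has the same easel y as this point. Axes as the easel's.
- red_tile: The only red tile on the design, 28 mm square, 3 mm thick, fixed on the face of the easel, under the bars. Origin: middle of its underside; axes as the easel's. It lies elsewhere on the design each time, above the row cursor's start and to the left of the column cursor's start.
- lamp: Reading lamp fixed to the easel's upper right corner; origin and axes the same as the easel's. Its flat white head, 100 x 100 x 22 mm, is level, its underside 254 mm higher than the easel's origin, centred at easel y = -0.145 and 78 mm (measured level, away from the robot) beyond the easel's origin. It hangs over the upper end of the row cursor's track, so a tool standing upright hits it there, while one held square to the board (tilted 25 degrees) passes below it.
- tray: Clear open parts tray with four compartments, 150 x 210 x 55 mm, loose, left of the easel; origin under its middle.
- tape: Grey tape dispenser, 130 x 45 x 78 mm, loose, right of the easel; origin under its middle.
- jar: Small clear jar with a yellow cap, 64 mm wide, 75 mm tall, loose, right of the easel; origin under its middle.

How it is judged:
At the end, for the whole second after the job is handed in: The middle line of the black row bar and that of the white column bar each pass within 8 mm of the middle of the red tile, and both cursors are at rest and released (x of row_grip in the frame of red_tile between -0.008 and 0.008 m and y of column_grip in the frame of red_tile between -0.008 and 0.008 m and velocity of joint row between -0.005 and 0.005 m/s and velocity of joint column between -0.005 and 0.005 m/s); the robot touches nothing.
It fails at once if the lamp is knocked (more than 8 N) (contact force between lamp and anything else above 8 N).
It fails at once if the tray is moved more than 30 mm (distance of tray from where it was at the start of the episode above 0.03 m).
It fails at once if the tape dispenser is moved more than 30 mm (distance of tape from where it was at the start of the episode above 0.03 m).
It fails at once if the jar is moved more than 30 mm (distance of jar from where it was at the start of the episode above 0.03 m).
It also fails if it takes over 58 s, if anything falls off the work surface, if the arm or the gripper's body presses on something with over 40 N, if the wrist force passes 120 N, or if a joint passes its speed limit or range.

ROBOT

A 7-joint arm with a two-finger parallel gripper is mounted at the origin on the work surface. World frame = base frame: x ahead of the robot, y to its left, z up, the work surface at z = 0. Lengths are in m, angles in rad, forces in N, time in s.
With the tool pointing down it reaches from about 0.4 to 0.85 m from the base axis. Payload 4.5 kg.
Tool frame: the origin (TCP) lies on the centre line of the jaws, within the pads' length; the fingertips stand 11 mm ahead of it and the grasp point (between the pads) lies 8 mm behind it; z points along the fingers, y is the line along which they close (so a half turn about z gives the same grasp; the last joint's range is limited). The gripper opens to 88 mm and grips with 3 to 60 N. Pads are 18 mm wide; open, the fingers measure 123 mm over their backs; the gripper's body (75 mm by 187 mm) begins 45 mm behind the grasp point.
Start: joints at [1.356, 0.689, -0.195, 1.565, 0.157, 0.902, -0.215], TCP at [0.154, -0.606, 0.25] pointing down, gripper open.
Joint ranges: [-3.01, 3.01], [-0.46, 2.08], [-1.47, 1.51], [0.13, 2.56], [-1, 4.14], [0.04, 2.09], [-2.66, 2.66]. Speed limits (rad/s): [2.57, 2.57, 3.14, 3.14, 3.14, 3.14, 3.14].

INTERFACE

Orientations are given as a unit quaternion [x, y, z, w].
In Python, from plant import * gives the robot as it stands. The module is installed in compiled form; this text tells all that it offers.
- The arm moves only by the tool send_rows, never from a script. Its argument "motion" is a list of rows, each an object of numbers: "x", "y", "z": the shift along the tool's x, y, z in cm; "rx", "ry", "rz": the turn, a rotation vector about the tool's x, y, z in rad; "jaw": the finger opening in cm, from 0 to 8.81. In form: [{"x": .., "y": .., "z": .., "rx": .., "ry": .., "rz": .., "jaw": ..}, ...]. A call has exactly 5 rows; each row shifts and turns the commanded pose from where the row before left it, along the tool's axes as they then stand; what a row does not reach is not made up. A row lasts 1/10 s, in which the tool goes at most 50 mm and 8.59 degrees, less where a joint would pass 70% of its speed; a pose out of reach is approached as far as the arm can. A call is refused whole if a number of a shift passes 5 or a number of a turn 0.15, either way. A call with a gripper value outside its range is refused whole. The fingers move at their own pace and stop on an object; "grip_force" is the grip in N (left out, the last holds). Time passes only in rows, so rows that do not move let the fingers close, or fill a call up. It gives the time, the measured TCP pose, the force, the opening and the grip force at its end, in the units of the state.
- get_state(): the state, without advancing time (a new reading comes with each control period).
- snapshot(name): name is "scene" or "top" or "wrist"; returns a dict with "img" (384x512x3 uint8, red, green, blue), "vertical_fov" (degrees; the focal length in pixels is half the picture's height over the tangent of half this angle, whatever the lens; pixels are square), "cx", "cy" (the principal point, pixels), "D" ([k1, k2, p1, p2, k3] as OpenCV has them; the pictures are not rectified), "extrinsics" (4x4, takes a point from camera to world coordinates). Camera axes: x right, y up, looking along -z (the intrinsics and any distortion apply to the point x, -y, -z); pixel columns grow to the right and rows downward; lengths in m; the calibration is good to about 2 mm. A picture is of the moment at which its call begins. There is no depth.
- finish_job(): hands the job in; it is judged then, once.
The state is a dict: "clock": time; "q": joint angles; "qd": joint speeds; "joint_torque": joint torques, N m; "tool_pos": TCP position; "eef_rot": TCP orientation; "contact_force": force on the tool from outside, world axes, zero at the start; "moment": the same for the moment, N m; "opening": opening from 0.0 (shut) to 1.0 (fully open); "finger_force": force on a finger pad.
Only numpy, scipy, OpenCV 4.12 (cv2) and the standard library are available. Lean on these libraries where they do the work, as an engineer would, in place of code of your own. Each camera call takes 0.05 s, during which the arm holds its last target. There are 200 camera calls.

## Working session

There is one attempt and no reset: what is moved stays moved. The work goes in short steps, Python scripts to look and compute and a tool call to move; the robot and the scene stay as the last step left them, time stands still between calls to the robot, and variables do not carry over. Pictures are saved under pics/ and viewed, at most 10 in all, crops included, and the job is handed in when it is done.

Besides the shell and the picture viewer there is one more tool, called after "Emit:" in YAML: its name, and indented under it one key for each argument. send_rows: Moves the arm, as the interface text tells. Its arguments: {"type":"object","properties":{"motion":{"type":"array"},"grip_force":{"type":"number"}},"required":["motion"]}

```bash
mkdir -p pics; cat > h.py <<'E'
from plant import *
import numpy as np, cv2, pickle
from scipy.spatial.transform import Rotation as R
def snap(n,tag):
    s=snapshot(n); pickle.dump(s,open(f'pics/{tag}.pkl','wb')); cv2.imwrite(f'pics/{tag}.png',s['img'][:,:,::-1]); return s
def K(s):
    h=s['img'].shape[0]; f=h/2/np.tan(np.radians(s['vertical_fov'])/2)
    return np.array([[f,0,s['cx']],[0,f,s['cy']],[0,0,1.]])
def ray(s,uv):
    p=cv2.undistortPoints(np.array([[uv]],float),K(s),np.array(s['D'],float))[0,0]
    E=np.array(s['extrinsics']); d=E[:3,:3]@np.array([p[0],-p[1],-1]); return E[:3,3],d/np.linalg.norm(d)
def proj(s,P):
    E=np.array(s['extrinsics']); c=(np.atleast_2d(P)-E[:3,3])@E[:3,:3]; c=c*[1,-1,-1]
    return cv2.projectPoints(c,np.zeros(3),np.zeros(3),K(s),np.array(s['D'],float))[0][:,0]
def tri(obs):
    A=0;b=0
    for s,uv in obs:
        o,d=ray(s,uv);M=np.eye(3)-np.outer(d,d);A=A+M;b=b+M@o
    X=np.linalg.solve(A,b); return X
def load(t): return pickle.load(open(f'pics/{t}.pkl','rb'))
E
python3 - <<'E'
from h import *
a=snap('scene','s0');b=snap('top','t0')
im=np.hstack([a['img'],b['img']])[:,:,::-1]
for s in (a,b): print(s['vertical_fov'],s['cx'],s['cy'],s['D'],np.round(s['extrinsics'],3).tolist())
print(get_state())
E
```

```text
55.47842858877814 250.83199906917662 187.5107171323707 [-0.0133833  0.         0.         0.         0.       ] [[0.669, -0.483, 0.565, 1.112], [0.743, 0.418, -0.522, -0.469], [0.016, 0.769, 0.639, 0.749], [0.0, 0.0, 0.0, 1.0]]
55.75489083444868 247.2685980289241 191.28723315447422 [-0.00769048  0.          0.          0.          0.        ] [[0.021, 0.997, -0.077, 0.464], [-1.0, 0.021, -0.0, 0.078], [0.001, 0.077, 0.997, 1.142], [0.0, 0.0, 0.0, 1.0]]
{'clock': 0.1, 'q': array([ 1.35577704,  0.68992036, -0.19453046,  1.56620663,  0.15733719,
        0.90252149, -0.21511058]), 'qd': array([-7.68462023e-04,  5.95020536e-05, -3.32187480e-03, -7.94080030e-04,
        1.45754064e-04, -2.16414623e-04,  2.44478811e-05]), 'joint_torque': array([-3.16032412e-03, -5.28498209e+01, -1.27140518e+00, -1.53835917e+01,
       -5.25343989e-02,  1.98133785e-03,  5.08104074e-05]), 'tool_pos': array([ 0.15373428, -0.60523964,  0.24898676]), 'eef_rot': array([ 9.92265002e-01,  1.24134916e-01, -1.73611647e-04, -8.11779994e-04]), 'contact_force': array([ 0.02586971,  1.1928575 , -0.23664534]), 'moment': array([ 0.01362591, -0.011693  , -0.00990718]), 'finger_force': 0.0, 'opening': 0.9970704725347026}
```

View pics/s0.png

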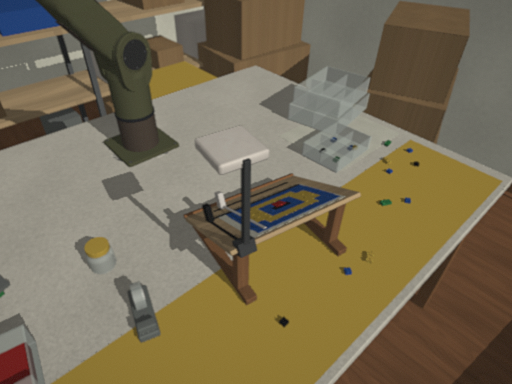

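View pics/t0.png

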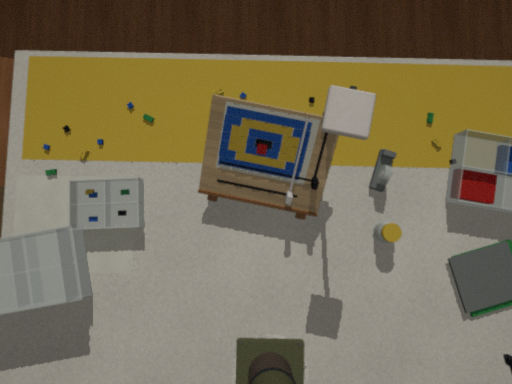

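The scene view shows the easel with the lamp at its upper right corner. In the top view the board's corners are near (213,97), (200,192) and (318,213), the row grip near (315,182), the column grip near (290,198), and the red tile near (262,148). I'll enlarge both views.

```bash
python3 - <<'E'
from h import *
a=load('s0')['img'];b=load('t0')['img']
A=cv2.resize(a[160:270,170:370],None,fx=4,fy=4,interpolation=cv2.INTER_CUBIC)
B=cv2.resize(b[80:220,190:385],None,fx=4,fy=4,interpolation=cv2.INTER_CUBIC)
cv2.imwrite('pics/a1.png',A[:,:,::-1]);cv2.imwrite('pics/b1.png',B[:,:,::-1])
for n,im in(('s',a),('t',b)):
    i=im.astype(int); m=((i[...,0]>1.8*i[...,1]+20)&(i[...,0]>1.8*i[...,2]+20)).astype(np.uint8)
    k,l,st,c=cv2.connectedComponentsWithStats(m)
    print(n,[(st[j].tolist(),c[j].round(1).tolist()) for j in range(1,k) if 3<st[j,4]<300])
E
```

```text
s [([273, 201, 12, 6, 42], [278.6, 203.6])]
t [([257, 143, 11, 11, 89], [261.4, 148.1])]
```

View pics/a1.png

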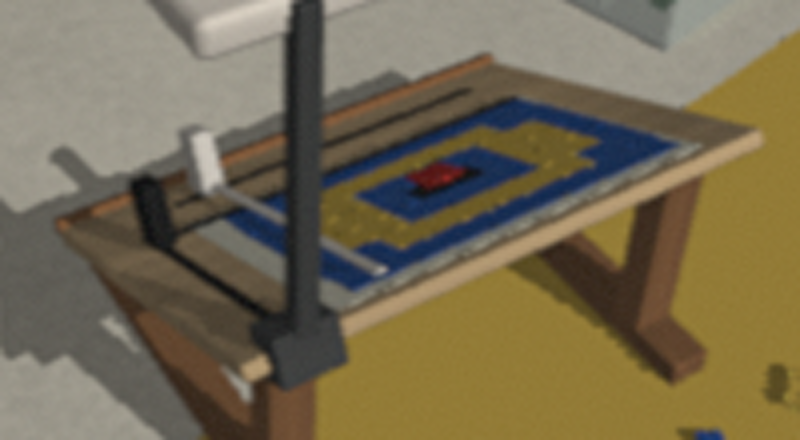

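View pics/b1.png

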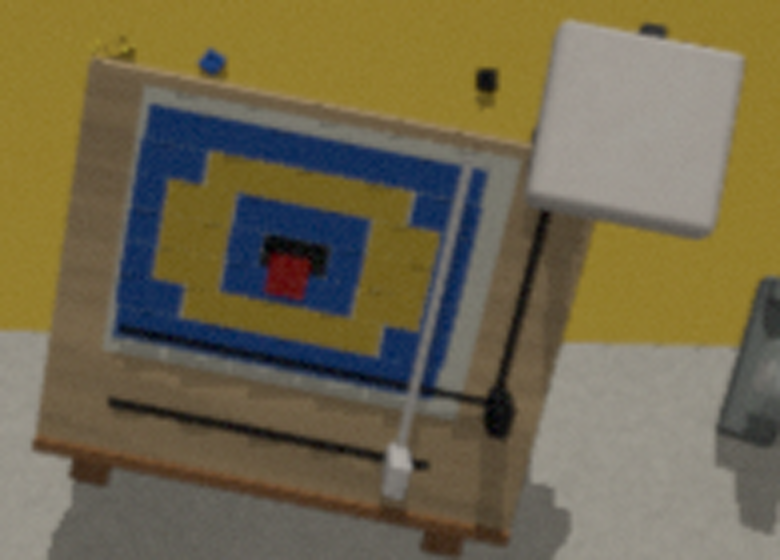

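The crops show the lip corners, grips, bar ends and the red tile, which sits just below a black tile. Next I fit the easel pose and joint positions from both views.

```bash
cat > fit.py <<'E'
from h import *
from scipy.optimize import least_squares
S,T=load('s0'),load('t0')
oS=lambda u,v:((u+.5)/4-.5+170,(v+.5)/4-.5+160); oT=lambda u,v:((u+.5)/4-.5+190,(v+.5)/4-.5+80)
def pts(p):
    tx,ty,r,c=p[4:8]; rx=r-.045; cy=c-.09
    return [('ul',T,oT(93,60),(.14,.18,0)),('ll',T,oT(37,440),(-.14,.18,.006)),('lr',T,oT(508,538),(-.14,-.18,.006)),
    ('tile',T,(261.4,148.1),(tx,ty,.003)),('rowtop',T,oT(499,400),(rx,-.145,.046)),('coltop',T,oT(398,455),(-.1,cy,.046)),
    ('rbar',T,oT(118,330),(rx,.13,.006)),('cbar',T,oT(468,167),(.125,cy,.010)),
    ('ul',S,oS(762,133),(.14,.18,0)),('ll',S,oS(490,57),(-.14,.18,.006)),('lr',S,oS(57,222),(-.14,-.18,.006)),('ur',S,oS(245,368),(.14,-.18,0)),
    ('tile',S,(278.6,203.6),(tx,ty,.003)),('rowtop',S,oS(150,181),(rx,-.145,.046)),('coltop',S,oS(199,130),(-.1,cy,.046)),('cbar',S,oS(380,270),(.125,cy,.010))]
def pose(p): return R.from_euler('zy',[p[3],-np.radians(25)]),np.array(p[:3])
def res(p):
    r,t=pose(p); return np.concatenate([proj(s,r.apply(np.array(P))+t)[0]-uv for n,s,uv,P in pts(p)])
if __name__=='__main__':
    f=least_squares(res,[.55,.05,.125,-.2,.05,.03,.02,.02],loss='soft_l1')
    print(f.x.round(4)); e=res(f.x).reshape(-1,2)
    for q,d in zip(pts(f.x),e): print(q[0],d.round(2))
    np.save('p.npy',f.x)
    for a,b,n in (((499,400),(150,181),'rowtop'),((398,455),(199,130),'coltop')): print(n,tri([(T,oT(*a)),(S,oS(*b))]).round(4))
    print('tile',tri([(T,(261.4,148.1)),(S,(278.6,203.6))]).round(4))
    r,t=pose(f.x); q=f.x
    for n,P in (('row',(q[6]-.045,-.145,.032)),('col',(-.1,q[7]-.09,.032)),('tile',(q[4],q[5],0))): print(n,(r.apply(P)+t).round(4))
E
python3 fit.py
```

```text
[ 0.64    0.0265  0.1308 -0.1735  0.0234  0.0187  0.0099  0.0077]
ul [-1.65 -0.71]
ll [-3.03  1.99]
lr [-0.5  -0.41]
tile [ 0.38 -0.24]
rowtop [1.69 3.6 ]
coltop [-0.7   7.18]
rbar [-0.36 -1.54]
cbar [-0.18 -2.09]
ul [-0.07 -7.39]
ll [ 0.05 -6.7 ]
lr [0.67 2.34]
ur [-0.84  3.97]
tile [-0.13 -2.24]
rowtop [-1.04  3.03]
coltop [-1.32  0.18]
cbar [0.47 0.9 ]
rowtop [ 0.5729 -0.1064  0.1591]
coltop [ 0.5353 -0.0405  0.1381]
tile [0.6632 0.0415 0.1372]
row [ 0.5725 -0.1103  0.1346]
col [ 0.5243 -0.0373  0.1122]
tile [0.6638 0.0408 0.1419]
```

```bash
sed -i "s/'zy'/'ZY'/" fit.py; python3 fit.py
```

```text
[ 0.6419  0.0266  0.125  -0.1785  0.0216  0.0185  0.0086  0.0053]
ul [-1.52 -0.44]
ll [-1.61  0.54]
lr [0.22 0.16]
tile [0.01 0.06]
rowtop [0.69 4.18]
coltop [-0.73  7.15]
rbar [ 0.02 -1.84]
cbar [-0.12 -2.08]
ul [ 0.71 -0.75]
ll [ 0.6  -0.45]
lr [-0.25  0.42]
ur [-0.84  0.22]
tile [0.06 0.09]
rowtop [-0.49  0.74]
coltop [-1.27  0.33]
cbar [0.38 0.51]
rowtop [ 0.5729 -0.1064  0.1591]
coltop [ 0.5353 -0.0405  0.1381]
tile [0.6632 0.0415 0.1372]
row [ 0.5703 -0.1078  0.1386]
col [ 0.5243 -0.0383  0.1117]
tile [0.6644 0.0413 0.1341]
```

```bash
sed -i "s/oT(499,400)/oT(498,419)/;s/oT(398,455)/oT(396,483)/;s/(499,400),(150/(498,419),(150/;s/(398,455),(199/(396,483),(199/" fit.py; python3 fit.py
cat >> h.py <<'E'
def goal(P):  # easel-frame point and tool square to the board: z_tool=-n, y_tool=+-easel y
    from fit import pose
    p=np.load('p.npy'); r,t=pose(p); return r.apply(P)+t, r*R.from_matrix(np.array([[1,0,0],[0,-1,0],[0,0,-1.]]))
def delta(P):  # shift in current tool frame (cm), turn (rotvec), both half-turn options
    s=get_state(); q=R.from_quat(s['eef_rot']); w,g=goal(P)
    print('clock',s['clock'],'shift tool',(q.inv().apply(w-s['tool_pos'])*100).round(2),'world',((w-s['tool_pos'])*100).round(1))
    for o in (g,g*R.from_euler('z',np.pi)): print('turn',(q.inv()*o).as_rotvec().round(3))
E
python3 - <<'E'
from h import *
p=np.load('p.npy'); print(p[6]-.045)
delta((-.1,p[7]-.09,.024)); delta((-.1,p[7]-.09,.13))
s=get_state(); print(R.from_quat(s['eef_rot']).as_matrix().round(2))
E
```

```text
[ 0.6414  0.0267  0.1244 -0.1804  0.0221  0.0186  0.0058  0.0056]
ul [-1.44 -0.31]
ll [-1.69  0.57]
lr [0.04 0.42]
tile [-0.02  0.09]
rowtop [0.55 0.62]
coltop [-0.48  0.34]
rbar [-0.16 -0.84]
cbar [-0.23 -1.8 ]
ul [ 0.56 -0.58]
ll [ 0.64 -0.36]
lr [-0.25  0.35]
ur [-1.12  0.17]
tile [0.07 0.19]
rowtop [-0.98  0.47]
coltop [-1.19  0.29]
cbar [0.25 0.49]
rowtop [ 0.5629 -0.1042  0.1511]
coltop [ 0.52   -0.0363  0.126 ]
tile [0.6632 0.0415 0.1372]
row [ 0.5672 -0.1071  0.1369]
col [ 0.5238 -0.0377  0.1112]
tile [0.6644 0.0414 0.1337]
-0.03916666481968678
clock 0.1 shift tool [ 50.16 -45.73  14.58] world [ 37.3  56.7 -14.5]
turn [-0.095  0.43   0.422]
turn [-0.589 -0.13  -2.655]
clock 0.1 shift tool [ 46.08 -47.61   4.97] world [32.9 57.5 -4.9]
turn [-0.095  0.43   0.422]
turn [-0.589 -0.13  -2.655]
[[ 0.97  0.25 -0.  ]
 [ 0.25 -0.97  0.  ]
 [-0.   -0.   -1.  ]]
```

```bash
python3 - <<'E'
from h import *
p=np.load('p.npy'); delta((p[6]-.045,-.145,.12))
E
```

```text
clock 0.1 shift tool [ 48.96 -39.63   3.3 ] world [37.7 50.5 -3.2]
turn [-0.095  0.43   0.422]
turn [-0.589 -0.13  -2.655]
```

Emit:
send_rows:
  motion:
    - {"x": 3.0, "y": -2.4, "z": 0, "jaw": 8.8}
    - {"x": 3.3, "y": -2.7, "z": 0, "jaw": 6}
    - {"x": 3.3, "y": -2.7, "z": 0, "jaw": 4.5}
    - {"x": 3.3, "y": -2.7, "z": 0, "jaw": 4.5}
    - {"x": 3.3, "y": -2.7, "z": 0, "jaw": 4.5}
  grip_force: 15

```text
schema error: expected keys x, y, z, rx, ry, rz, jaw
```

Emit:
send_rows:
  motion:
    - {"x": 3.3, "y": -2.7, "z": 0, "jaw": 4.5}
    - {"x": 3.3, "y": -2.7, "z": 0, "jaw": 4.5}
    - {"x": 3.3, "y": -2.7, "z": 0, "jaw": 4.5}
    - {"x": 3.3, "y": -2.7, "z": 0, "jaw": 4.5}
    - {"x": 3.3, "y": -2.7, "z": 0, "jaw": 4.5}

```text
schema error: expected keys x, y, z, rx, ry, rz, jaw
```

Emit:
send_rows:
  motion:
    - {"rx": -0.02, "ry": 0.08, "rz": 0.08, "jaw": 4.5}
    - {"rx": -0.02, "ry": 0.08, "rz": 0.08, "jaw": 4.5}
    - {"rx": -0.02, "ry": 0.08, "rz": 0.08, "jaw": 4.5}
    - {"rx": -0.02, "ry": 0.08, "rz": 0.08, "jaw": 4.5}
    - {"rx": -0.02, "ry": 0.08, "rz": 0.08, "jaw": 4.5}

```text
schema error: expected keys x, y, z, rx, ry, rz, jaw
```

```bash
python3 - <<'E'
from h import *
p=np.load('p.npy'); delta((p[6]-.045,-.145,.12)); print(get_state()['tool_pos'])
E
```

```text
clock 0.1 shift tool [ 48.96 -39.63   3.3 ] world [37.7 50.5 -3.2]
turn [-0.095  0.43   0.422]
turn [-0.589 -0.13  -2.655]
[ 0.15373428 -0.60523964  0.24898676]
```

All keys are needed in every row.

Emit:
send_rows:
  motion:
    - {"x": 3.0, "y": -2.4, "z": 0, "rx": 0, "ry": 0, "rz": 0, "jaw": 8}
    - {"x": 3.3, "y": -2.7, "z": 0, "rx": 0, "ry": 0, "rz": 0, "jaw": 6}
    - {"x": 3.3, "y": -2.7, "z": 0, "rx": 0, "ry": 0, "rz": 0, "jaw": 4.5}
    - {"x": 3.3, "y": -2.7, "z": 0, "rx": 0, "ry": 0, "rz": 0, "jaw": 4.5}
    - {"x": 3.3, "y": -2.7, "z": 0, "rx": 0, "ry": 0, "rz": 0, "jaw": 4.5}
  grip_force: 15

```text
clock: 0.6
tool_pos: [0.2791, -0.4363, 0.2495]
eef_rot: [0.992, 0.124, -0.0, -0.0]
contact_force: [-0.2, 0.4, 1.1]
opening: 0.564
finger_force: 0.0
```

Emit:
send_rows:
  motion:
    - {"x": 3.3, "y": -2.7, "z": 0, "rx": 0, "ry": 0, "rz": 0, "jaw": 4.5}
    - {"x": 3.3, "y": -2.7, "z": 0, "rx": 0, "ry": 0, "rz": 0, "jaw": 4.5}
    - {"x": 3.3, "y": -2.7, "z": 0, "rx": 0, "ry": 0, "rz": 0, "jaw": 4.5}
    - {"x": 3.3, "y": -2.7, "z": 0, "rx": 0, "ry": 0, "rz": 0, "jaw": 4.5}
    - {"x": 3.3, "y": -2.7, "z": 0, "rx": 0, "ry": 0, "rz": 0, "jaw": 4.5}

```text
clock: 1.1
tool_pos: [0.4057, -0.2649, 0.2496]
eef_rot: [0.992, 0.124, -0.0, -0.0]
contact_force: [-0.1, -0.6, -0.2]
opening: 0.506
finger_force: 0.0
```

Emit:
send_rows:
  motion:
    - {"x": 0, "y": 0, "z": 0, "rx": -0.02, "ry": 0.08, "rz": 0.08, "jaw": 4.5}
    - {"x": 0, "y": 0, "z": 0, "rx": -0.02, "ry": 0.08, "rz": 0.08, "jaw": 4.5}
    - {"x": 0, "y": 0, "z": 0, "rx": -0.02, "ry": 0.08, "rz": 0.08, "jaw": 4.5}
    - {"x": 0, "y": 0, "z": 0, "rx": -0.02, "ry": 0.08, "rz": 0.08, "jaw": 4.5}
    - {"x": 0, "y": 0, "z": 0, "rx": -0.02, "ry": 0.08, "rz": 0.08, "jaw": 4.5}

```text
clock: 1.6
tool_pos: [0.4047, -0.2671, 0.2523]
eef_rot: [0.976, -0.078, 0.2, 0.023]
contact_force: [23.2, -19.6, 9.0]
opening: 0.513
finger_force: 0.0
```

```bash
python3 - <<'E'
from h import *
p=np.load('p.npy'); delta((p[6]-.045,-.145,.12)); print(get_state()['tool_pos'])
E
```

```text
clock 1.6 shift tool [  7.64 -18.52   6.88] world [12.6 16.7 -3.6]
turn [0.005 0.032 0.022]
turn [-0.049  0.007 -3.119]
[ 0.40469485 -0.26709432  0.25228647]
```

The force reading jumped to about 30 N, so I check for contact before going on.

```bash
python3 - <<'E'
from h import *
a=snap('scene','s1');b=snap('top','t1')
im=np.vstack([a['img'][:300,:],b['img'][:300]]); cv2.imwrite('pics/c1.png',im[:,:,::-1])
s=get_state(); print(s['contact_force'],s['moment'],s['q'].round(3),s['joint_torque'].round(1))
E
```

```text
[ 0.65326939  0.23408395 -0.25561613] [ 0.07835063  0.32899039 -0.01853151] [ 0.802  0.438 -0.31   2.3   -0.143  0.046 -1.043] [  0.5 -34.3  -1.8  -9.4  -0.4  -1.2  -0. ]
```

View pics/c1.png

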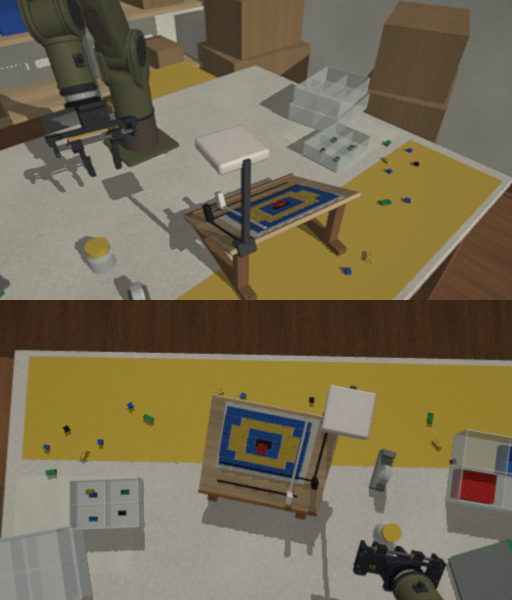

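There is no contact: the force came from inertia, and it now reads zero. The pictures show the arm clear of everything, with the jar at about (390,530) in the stacked view. Joint 6 is near its limit, and extending outward should relieve it.

Emit:
send_rows:
  motion:
    - {"x": 1.6, "y": -3.6, "z": 1.3, "rx": 0, "ry": 0, "rz": 0, "jaw": 4.5}
    - {"x": 1.6, "y": -3.6, "z": 1.3, "rx": 0, "ry": 0, "rz": 0, "jaw": 4.5}
    - {"x": 1.6, "y": -3.6, "z": 1.3, "rx": 0, "ry": 0, "rz": 0, "jaw": 4.5}
    - {"x": 1.6, "y": -3.6, "z": 1.3, "rx": 0, "ry": 0, "rz": 0, "jaw": 4.5}
    - {"x": 1.2, "y": -3.6, "z": 1.3, "rx": 0, "ry": 0.03, "rz": 0.02, "jaw": 4.5}

```text
clock: 2.2
tool_pos: [0.5389, -0.1079, 0.2378]
eef_rot: [0.975, -0.083, 0.203, 0.02]
contact_force: [1.9, -0.1, 0.2]
opening: 0.51
finger_force: 0.0
```

```bash
python3 - <<'E'
from h import *
p=np.load('p.npy'); delta((p[6]-.045,-.145,.024)); s=get_state();print(s['tool_pos'],s['q'].round(3))
w=snap('wrist','w1'); r,t=__import__('fit').pose(p)
rx=p[6]-.045; cy=p[7]-.09
P=[(rx,-.145,.046),(-.1,cy,.046),(p[4],p[5],.003),(rx,.13,.006),(.125,cy,.01),(-.14,-.18,.006)]
uv=proj(w,r.apply(P)+t); print(uv.round(1))
im=np.ascontiguousarray(w['img'][:,:,::-1])
for i,q in enumerate(uv): cv2.drawMarker(im,tuple(int(v) for v in np.clip(q.round(),-1e4,1e4)),(255,0,255),cv2.MARKER_CROSS,8,1)
cv2.imwrite('pics/w1m.png',im)
E
```

```text
clock 2.2 shift tool [-1.46 -0.61 11.16] world [  3.2   0.  -10.8]
turn [0.001 0.025 0.011]
turn [-4.00e-02  1.00e-03 -3.13e+00]
[ 0.53886793 -0.10785546  0.23776617] [ 0.006  0.515  0.133  2.197 -1.001  0.042 -0.639]
[[244.5 223.3]
 [170.4 289.6]
 [ 44.2 129.8]
 [-73.4 200. ]
 [157.7 -18.6]
 [280.4 298.9]]
```

View pics/w1m.png

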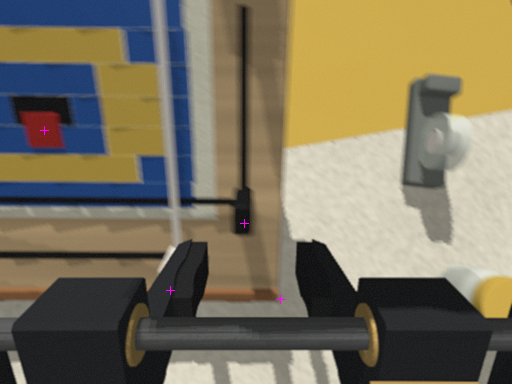

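The model overlay lands on the row grip (244,223), the red tile (44,130) and the lip corner (280,298), so the fit is good. Joints 5 and 6 are at their limits though, so I fit a quick kinematic model to choose a workable tilt.

```bash
cat > kin.py <<'E'
from h import *
import itertools
from scipy.optimize import least_squares
Q=np.array([[1.35577704,.68992036,-.19453046,1.56620663,.15733719,.90252149,-.21511058],[.802,.438,-.31,2.3,-.143,.046,-1.043],[.006,.515,.133,2.197,-1.001,.042,-.639]])
X=np.array([[.15373428,-.60523964,.24898676],[.4047,-.2671,.2523],[.53887,-.10786,.23777]])
O=R.from_quat([[.99226,.12413,-.00017,-.00081],[.976,-.078,.2,.023],[.975,-.083,.203,.02]])
ax='zyzyzyz'
def fk(q,sg,off,L):
    r=R.identity();t=np.array([0,0,L[0]])
    for i in range(7):
        r=r*R.from_euler(ax[i],sg[i]*q[i]+(off if i==6 else 0))
        if i in(2,4,6): t=t+r.apply([L[4] if i==2 and len(L)>4 else 0,0,L[1+(i-2)//2]])
    return r,t
def find():
    best=[]
    for sg in itertools.product([1,-1],repeat=4):
        for s4 in itertools.product([1],repeat=1):
            for off in(0,np.pi/2,np.pi,-np.pi/2):
                S=(sg[0],1,sg[1],1,sg[2],1,sg[3])
                e=max((fk(q,S,off,[0]*4)[0].inv()*o).magnitude() for q,o in zip(Q,O)); best.append((e,S,off))
    return sorted(best)[:3]
def lens(S,off):
    f=least_squares(lambda L:np.concatenate([fk(q,S,off,L)[1]-x for q,x in zip(Q,X)]),[.34,.4,.4,.3]); return f.x,np.abs(f.fun).max()
def ik(w,o,S,off,L,q0):
    lo=np.array([-3.01,-.46,-1.47,.13,-1,.04,-2.66]);hi=np.array([3.01,2.08,1.51,2.56,4.14,2.09,2.66])
    def f(q):
        r,t=fk(q,S,off,L); return np.concatenate([(t-w)*10,(r.inv()*o).as_rotvec()*3,(q-q0)*.01])
    s=least_squares(f,np.clip(q0,lo+.01,hi-.01),bounds=(lo,hi)); return s.x,np.abs(s.fun[:6]).max()
if __name__=='__main__':
    for b in find(): print(b,lens(*b[1:]))
E
python3 kin.py
```

```text
(0.0066774424391542785, (-1, 1, -1, 1, -1, 1, -1), 1.5707963267948966) (array([0.18679228, 0.64642385, 0.28236631, 0.27535392]), np.float64(0.054839800831902916))
(0.4978259837172693, (1, 1, 1, 1, 1, 1, 1), -1.5707963267948966) (array([ 3.17311336, -1.04655864,  0.19716325,  1.98570108]), np.float64(0.2712136120631381))
(0.6192303788960403, (-1, 1, 1, 1, -1, 1, -1), 1.5707963267948966) (array([-0.79706514,  1.10424197, -0.04766331, -0.07190163]), np.float64(0.09503279524687822))
```

```bash
cat >> kin.py <<'E'
E
python3 - <<'E'
import re
s=open('kin.py').read()
s=s.replace("[L[4] if i==2 and len(L)>4 else 0,0,L[1+(i-2)//2]]","[L[4+(i-2)//2],0,L[1+(i-2)//2]] if i<6 else [0,0,L[3]]")
s=s.replace("[0]*4)[0]","[0]*6)[0]").replace("[.34,.4,.4,.3])","[.34,.4,.4,.3,0,0])")
s=s.replace("for b in find()","for b in find()[:1]")
open('kin.py','w').write(s)
E
python3 kin.py; python3 - <<'E'
from kin import *
S=(-1,1,-1,1,-1,1,-1);off=np.pi/2
L,e=lens(S,off)
from fit import pose
p=np.load('p.npy');r,t=pose(p)
for n,P in (('row0',(p[6]-.045,-.145,.12)),('row0',(p[6]-.045,-.145,.024)),('row1',(.022,-.145,.024)),('row1up',(.022,-.145,.12)),('col0',(-.1,p[7]-.09,.024)),('col1',(-.1,.0186,.024)),('col1',(-.1,.0186,.10))):
  for tilt in (25,15,5):
    rr=R.from_euler('ZY',[p[3],-np.radians(tilt)])*R.from_matrix(np.diag([1,-1,-1.]))
    bb=min((ik(r.apply(P)+t,rr,S,off,L,q0)[::-1] for q0 in (np.array([.4,.5,-.2,2.2,0,.3,-.7]),np.array([-.2,.5,0.2,2.2,0.,.3,-.5]),np.array([.2,.5,0,2.2,3.1,.3,-2.]),np.array([.2,.5,0,2.2,3.1,.3,2.]))),key=lambda z:z[0])
    print(n,tilt,bb[0].round(4),bb[1].round(2))
E
```

```text
(0.0066774424391542785, (-1, 1, -1, 1, -1, 1, -1), 1.5707963267948966) (array([ 0.02375837,  0.82824259,  0.26378812,  0.42716829, -0.1999869 ,
       -0.07479641]), np.float64(0.007561037988855768))
row0 25 0.0933 [ 0.39  0.53 -0.15  2.2   1.2   0.04 -2.66]
row0 15 0.0 [ 0.07  0.55  0.22  2.14 -0.58  0.24 -0.96]
row0 5 0.0 [ 0.08  0.61  0.38  1.95 -0.44  0.57 -1.01]
row0 25 0.0 [ 0.23  0.69 -0.04  2.09  2.9   0.08  1.84]
row0 15 0.0247 [ 0.34  0.7  -0.1   2.18  1.19  0.04 -2.66]
row0 5 0.0 [ 0.09  0.73  0.23  2.08 -0.55  0.31 -0.97]
row1 25 0.0533 [ 0.33  0.69 -0.11  2.02  2.14  0.04  2.66]
row1 15 0.0 [ 0.13  0.69  0.06  2.1  -0.39  0.1  -1.2 ]
row1 5 0.0 [ 0.1   0.75  0.31  1.87 -0.47  0.51 -1.03]
row1up 25 0.0001 [ 0.38  0.56 -0.3   2.08  1.11  0.19 -2.66]
row1up 15 0.0 [ 0.07  0.58  0.3   1.95 -0.5   0.42 -1.  ]
row1up 5 0.0 [ 0.13  0.63  0.2   1.77 -0.2   0.68 -1.31]
col0 25 0.0002 [ 0.04  0.8  -0.04  2.47  2.96  0.57  1.58]
col0 15 0.0004 [ 0.19  0.71 -0.05  2.19  2.13  0.04  2.57]
col0 5 0.0 [-0.01  0.71  0.06  2.3  -0.46  0.05 -1.26]
col1 25 0.0001 [-0.18  0.77  0.02  2.31  2.77  0.36  1.6 ]
col1 15 0.0005 [-0.03  0.72  0.02  2.18  1.87  0.04  2.65]
col1 5 0.0 [-0.22  0.73  0.13  2.23 -0.52  0.12 -1.36]
col1 25 0.0003 [-0.13  0.58  0.12  2.17  2.31  0.04  2.18]
col1 15 0.0001 [-0.08  0.58  0.04  2.27  0.86  0.05 -2.66]
col1 5 0.0 [-0.29  0.65  0.41  2.1  -0.61  0.41 -1.15]
```

```bash
cat >> h.py <<'E'
def delta(P,tilt=11,out=True):
    from fit import pose
    p=np.load('p.npy'); r,t=pose(p); w=r.apply(P)+t
    g=R.from_euler('ZY',[p[3],-np.radians(tilt)])*R.from_matrix(np.diag([1,-1,-1.]))
    s=get_state(); q=R.from_quat(s['eef_rot'])
    print('now: tool',(q.inv().apply(w-s['tool_pos'])*100).round(2),'turn',(q.inv()*g).as_rotvec().round(3),'| after turn: tool',(g.inv().apply(w-s['tool_pos'])*100).round(2))
    print('easel pos',r.inv().apply(s['tool_pos']-t).round(4),'q',s['q'].round(2),'F',s['contact_force'].round(1),'open',round(s['opening']*8.81,2),'t',s['clock'])
E
python3 - <<'E'
from h import *
p=np.load('p.npy'); delta((p[6]-.045-.004,-.145,.11)); delta((p[6]-.045-.004,-.145,.026))
E
```

```text
now: tool [-2.32  0.47  2.46] turn [-0.007 -0.22   0.039] | after turn: tool [-1.71  0.53  2.91]
easel pos [-0.0195 -0.1397  0.1341] q [-0.01  0.52  0.13  2.19 -0.99  0.04 -0.64] F [2.2 4.3 0.1] open 4.53 t 2.25
now: tool [-2.12  0.57 10.86] turn [-0.007 -0.22   0.039] | after turn: tool [ 0.32  0.53 11.06]
easel pos [-0.0195 -0.1397  0.1341] q [-0.01  0.52  0.13  2.19 -0.99  0.04 -0.64] F [2.2 4.3 0.1] open 4.53 t 2.25
```

Emit:
send_rows:
  motion:
    - {"x": 0, "y": 0, "z": 0, "rx": 0, "ry": -0.07, "rz": 0.01, "jaw": 4.5}
    - {"x": 0, "y": 0, "z": 0, "rx": 0, "ry": -0.08, "rz": 0.01, "jaw": 4.5}
    - {"x": 0, "y": 0, "z": 0, "rx": 0, "ry": -0.07, "rz": 0.02, "jaw": 4.5}
    - {"x": 0, "y": 0, "z": 0, "rx": 0, "ry": 0, "rz": 0, "jaw": 4.5}
    - {"x": 0, "y": 0, "z": 0, "rx": 0, "ry": 0, "rz": 0, "jaw": 4.5}

```text
clock: 2.75
tool_pos: [0.5367, -0.1095, 0.2361]
eef_rot: [0.989, -0.105, 0.101, 0.006]
contact_force: [-0.8, -0.1, -0.3]
opening: 0.508
finger_force: 0.0
```

```bash
python3 - <<'E'
from h import *
p=np.load('p.npy'); delta((p[6]-.045-.004,-.145,.06)); delta((p[6]-.045-.004,-.145,.026))
E
```

```text
now: tool [-0.16 -0.76  7.69] turn [-0.002 -0.011 -0.031] | after turn: tool [-0.05 -0.78  7.68]
easel pos [-0.0241 -0.1528  0.1344] q [-0.28  0.63  0.64  2.03 -0.82  0.52 -0.85] F [-0.8 -0.1 -0.3] open 4.47 t 2.75
now: tool [ 0.62 -0.78 10.99] turn [-0.002 -0.011 -0.031] | after turn: tool [ 0.77 -0.78 10.98]
easel pos [-0.0241 -0.1528  0.1344] q [-0.28  0.63  0.64  2.03 -0.82  0.52 -0.85] F [-0.8 -0.1 -0.3] open 4.47 t 2.75
```

Emit:
send_rows:
  motion:
    - {"x": 0, "y": -0.4, "z": 2.5, "rx": 0, "ry": -0.01, "rz": -0.03, "jaw": 4.5}
    - {"x": 0, "y": -0.4, "z": 2.5, "rx": 0, "ry": 0, "rz": 0, "jaw": 4.5}
    - {"x": 0, "y": 0, "z": 2.4, "rx": 0, "ry": 0, "rz": 0, "jaw": 4.5}
    - {"x": 0, "y": 0, "z": 0, "rx": 0, "ry": 0, "rz": 0, "jaw": 4.5}
    - {"x": 0, "y": 0, "z": 0, "rx": 0, "ry": 0, "rz": 0, "jaw": 4.5}

```text
clock: 3.25
tool_pos: [0.551, -0.1046, 0.1641]
eef_rot: [0.991, -0.092, 0.095, 0.007]
contact_force: [-0.5, 0.5, -0.2]
opening: 0.511
finger_force: 0.0
```

```bash
python3 - <<'E'
from h import *
p=np.load('p.npy'); delta((p[6]-.045-.004,-.145,.026))
w=snap('wrist','w2'); r,t=__import__('fit').pose(p)
rx=p[6]-.045; cy=p[7]-.09
P=[(rx,-.145,.046),(-.1,cy,.046),(p[4],p[5],.003),(rx,.13,.006),(.125,cy,.01),(-.14,-.18,.006)]
im=np.ascontiguousarray(w['img'][:,:,::-1])
for q in proj(w,r.apply(P)+t): cv2.drawMarker(im,tuple(int(v) for v in q.round()),(255,0,255),cv2.MARKER_CROSS,8,1)
cv2.imwrite('pics/w2m.png',im)
E
```

```text
now: tool [ 0.84 -0.03  3.67] turn [-0.004  0.    -0.005] | after turn: tool [ 0.84 -0.04  3.67]
easel pos [-0.0425 -0.1454  0.0636] q [-0.17  0.73  0.45  2.04 -0.94  0.36 -0.74] F [-0.5  0.5 -0.2] open 4.5 t 3.25
```

View pics/w2m.png

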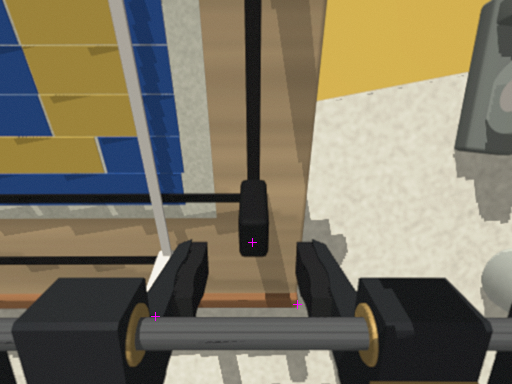

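The row fin is centred between the fingers at (253,220), and the overlay agrees. I descend and close.

Emit:
send_rows:
  motion:
    - {"x": 0.4, "y": 0, "z": 1.8, "rx": 0, "ry": 0, "rz": 0, "jaw": 4.5}
    - {"x": 0.4, "y": 0, "z": 1.8, "rx": 0, "ry": 0, "rz": 0, "jaw": 4.5}
    - {"x": 0, "y": 0, "z": 0, "rx": 0, "ry": 0, "rz": 0, "jaw": 3}
    - {"x": 0, "y": 0, "z": 0, "rx": 0, "ry": 0, "rz": 0, "jaw": 1.2}
    - {"x": 0, "y": 0, "z": 0, "rx": 0, "ry": 0, "rz": 0, "jaw": 1.2}

```text
clock: 3.8
tool_pos: [0.5664, -0.1067, 0.1312]
eef_rot: [0.991, -0.091, 0.096, 0.007]
contact_force: [0.7, -0.6, -0.1]
opening: 0.264
finger_force: 0.0
```

```bash
python3 - <<'E'
from h import *
p=np.load('p.npy'); print(p); delta((p[4]-.004,-.145,.026))
E
```

```text
[ 0.64142928  0.0267093   0.12441778 -0.18041057  0.02206651  0.01859552
  0.00583334  0.00556326]
now: tool [ 5.89  0.   -1.34] turn [-0.003 -0.001 -0.003] | after turn: tool [ 5.89  0.02 -1.34]
easel pos [-0.0424 -0.1448  0.0272] q [-0.11  0.79  0.35  2.02 -0.95  0.29 -0.73] F [ 0.7 -0.6 -0.1] open 2.33 t 3.8
```

Emit:
send_rows:
  motion:
    - {"x": 0, "y": 0, "z": 0, "rx": 0, "ry": 0, "rz": 0, "jaw": 1}
    - {"x": 0, "y": 0, "z": 0, "rx": 0, "ry": 0, "rz": 0, "jaw": 1}
    - {"x": 0, "y": 0, "z": 0, "rx": 0, "ry": 0, "rz": 0, "jaw": 1}
    - {"x": 0.3, "y": 0, "z": -0.08, "rx": 0, "ry": 0, "rz": 0, "jaw": 1}
    - {"x": 0.6, "y": 0, "z": -0.15, "rx": 0, "ry": 0, "rz": 0, "jaw": 1}

```text
clock: 4.3
tool_pos: [0.5727, -0.1094, 0.1341]
eef_rot: [0.991, -0.092, 0.094, 0.007]
contact_force: [-5.0, -3.5, 4.6]
opening: 0.178
finger_force: 15.0
```

Emit:
send_rows:
  motion:
    - {"x": 1.0, "y": 0, "z": -0.25, "rx": 0, "ry": 0, "rz": 0, "jaw": 1}
    - {"x": 1.2, "y": 0, "z": -0.3, "rx": 0, "ry": 0, "rz": 0, "jaw": 1}
    - {"x": 1.2, "y": 0, "z": -0.3, "rx": 0, "ry": 0, "rz": 0, "jaw": 1}
    - {"x": 0, "y": 0, "z": 0, "rx": 0, "ry": 0, "rz": 0, "jaw": 1}
    - {"x": 0, "y": 0, "z": 0, "rx": 0, "ry": 0, "rz": 0, "jaw": 1}

```text
clock: 4.8
tool_pos: [0.6064, -0.1155, 0.1501]
eef_rot: [0.991, -0.091, 0.097, 0.008]
contact_force: [-2.1, -2.8, 6.1]
opening: 0.181
finger_force: 15.0
```

```bash
python3 - <<'E'
from h import *
p=np.load('p.npy'); delta((p[4]-.0032,-.145,.0272)); print(get_state()['finger_force'])
E
```

```text
now: tool [ 1.56 -0.12 -0.4 ] turn [-0.001 -0.002 -0.004] | after turn: tool [ 1.56 -0.12 -0.4 ]
easel pos [ 0.0027 -0.1462  0.0271] q [-0.17  0.81  0.48  1.89 -0.88  0.44 -0.82] F [-2.1 -2.8  6.1] open 1.59 t 4.8
14.9985590740107
```

Held at 16 mm opening and sliding well. I finish the slide.

Emit:
send_rows:
  motion:
    - {"x": 0.8, "y": 0, "z": -0.2, "rx": 0, "ry": 0, "rz": 0, "jaw": 1}
    - {"x": 0.8, "y": -0.1, "z": -0.2, "rx": 0, "ry": 0, "rz": 0, "jaw": 1}
    - {"x": 0, "y": 0, "z": 0, "rx": 0, "ry": 0, "rz": 0, "jaw": 1}
    - {"x": 0, "y": 0, "z": 0, "rx": 0, "ry": 0, "rz": 0, "jaw": 1}
    - {"x": 0, "y": 0, "z": 0, "rx": 0, "ry": 0, "rz": 0, "jaw": 1}

```text
clock: 5.3
tool_pos: [0.621, -0.1181, 0.1571]
eef_rot: [0.991, -0.092, 0.097, 0.009]
contact_force: [-2.5, -3.9, 5.5]
opening: 0.178
finger_force: 15.0
```

```bash
python3 - <<'E'
from h import *
p=np.load('p.npy'); delta((p[4]-.0032,-.145,.0272))
w=snap('wrist','w3');t=snap('top','t3')
def up(i,k): return cv2.resize(i,None,fx=k,fy=k,interpolation=cv2.INTER_CUBIC)
a=w['img'][60:260,0:300]; cv2.imwrite('pics/w3c.png',up(a,2.5)[:,:,::-1])
E
```

```text
now: tool [-0.03 -0.11 -0.  ] turn [ 0.    -0.002 -0.004] | after turn: tool [-0.03 -0.11 -0.  ]
easel pos [ 0.0192 -0.1461  0.0271] q [-0.18  0.82  0.52  1.84 -0.85  0.49 -0.85] F [-2.5 -3.9  5.5] open 1.57 t 5.3
```

View pics/w3c.png

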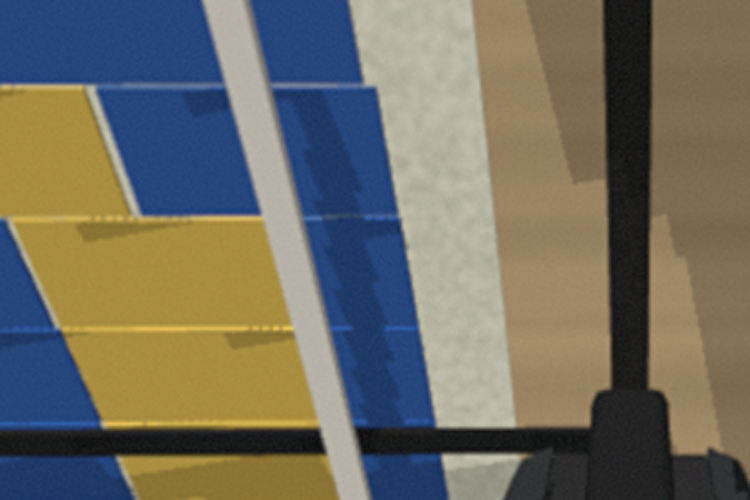

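The black bar is straight and the fin is in the jaws; the tile is out of this view. I release and back off, down-slope and outward, away from the lamp.

Emit:
send_rows:
  motion:
    - {"x": 0, "y": 0, "z": 0, "rx": 0, "ry": 0, "rz": 0, "jaw": 3}
    - {"x": 0, "y": 0, "z": 0, "rx": 0, "ry": 0, "rz": 0, "jaw": 4.5}
    - {"x": 0, "y": 0, "z": 0, "rx": 0, "ry": 0, "rz": 0, "jaw": 4.5}
    - {"x": -1, "y": 0, "z": -1.5, "rx": 0, "ry": 0, "rz": 0, "jaw": 4.5}
    - {"x": -1.5, "y": 0, "z": -2, "rx": 0, "ry": 0, "rz": 0, "jaw": 4.5}

```text
clock: 5.9
tool_pos: [0.5899, -0.1091, 0.1847]
eef_rot: [0.991, -0.09, 0.095, 0.006]
contact_force: [0.7, 0.1, -0.3]
opening: 0.511
finger_force: 0.0
```

Emit:
send_rows:
  motion:
    - {"x": -2, "y": 0, "z": -2, "rx": 0, "ry": 0, "rz": 0, "jaw": 4.5}
    - {"x": -3, "y": 0, "z": -2, "rx": 0, "ry": 0, "rz": 0, "jaw": 4.5}
    - {"x": -3, "y": 0, "z": 0, "rx": 0, "ry": 0, "rz": 0, "jaw": 4.5}
    - {"x": 0, "y": 0, "z": 0, "rx": 0, "ry": 0, "rz": 0, "jaw": 4.5}
    - {"x": 0, "y": 0, "z": 0, "rx": 0, "ry": 0, "rz": 0, "jaw": 4.5}

```text
clock: 6.4
tool_pos: [0.5054, -0.0939, 0.2095]
eef_rot: [0.991, -0.091, 0.096, 0.006]
contact_force: [0.3, -0.1, -0.0]
opening: 0.511
finger_force: 0.0
```

```bash
python3 - <<'E'
from h import *
p=np.load('p.npy'); delta((-.1-.002,p[7]-.09,.08),5); delta((-.1-.002,p[7]-.09,.027),5)
snap('top','t4');snap('wrist','w4')
w=load('w4'); r,t=__import__('fit').pose(p)
P=[(p[4],-.145,.046),(-.1,p[7]-.09,.046),(p[4],p[5],.003),(p[4],.1,.006),(p[4],-.03,.006)]
im=np.ascontiguousarray(w['img'][:,:,::-1])
for q in proj(w,r.apply(P)+t): cv2.drawMarker(im,tuple(int(v) for v in q.round()),(255,0,255),cv2.MARKER_CROSS,8,1)
cv2.imwrite('pics/w4m.png',im)
E
```

```text
now: tool [-2.46 -5.83  5.22] turn [-0.005 -0.104 -0.002] | after turn: tool [-1.89 -5.86  5.42]
easel pos [-0.0657 -0.1431  0.1245] q [-0.23  0.61  0.51  2.13 -0.86  0.38 -0.79] F [ 0.3 -0.1 -0. ] open 4.51 t 6.4
now: tool [-1.17 -5.81 10.36] turn [-0.005 -0.104 -0.002] | after turn: tool [-0.07 -5.86 10.4 ]
easel pos [-0.0657 -0.1431  0.1245] q [-0.23  0.61  0.51  2.13 -0.86  0.38 -0.79] F [ 0.3 -0.1 -0. ] open 4.51 t 6.4
```

View pics/w4m.png

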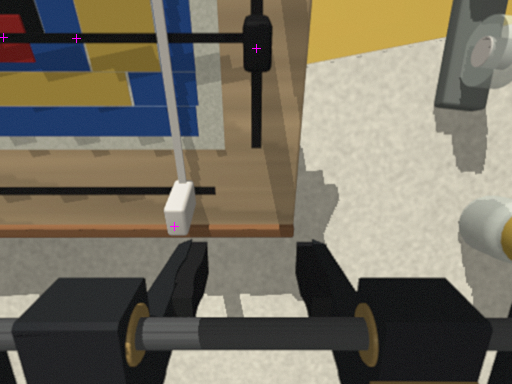

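The black bar (row 38) crosses the middle of the red tile (0–33, 14–62). The column fin is at about (178,220). I move over it with less tilt.

Emit:
send_rows:
  motion:
    - {"x": 0, "y": -1.5, "z": 0, "rx": 0, "ry": -0.05, "rz": 0, "jaw": 4.5}
    - {"x": -0.3, "y": -2.2, "z": 0, "rx": 0, "ry": -0.05, "rz": 0, "jaw": 4.5}
    - {"x": -0.6, "y": -2.1, "z": 1.5, "rx": 0, "ry": 0, "rz": 0, "jaw": 4.5}
    - {"x": -1.0, "y": 0, "z": 2.5, "rx": 0, "ry": 0, "rz": 0, "jaw": 4.5}
    - {"x": 0, "y": 0, "z": 0, "rx": 0, "ry": 0, "rz": 0, "jaw": 4.5}

```text
clock: 7.0
tool_pos: [0.4996, -0.033, 0.1655]
eef_rot: [0.995, -0.09, 0.043, 0.002]
contact_force: [-0.1, -0.1, -0.6]
opening: 0.508
finger_force: 0.0
```

```bash
python3 - <<'E'
from h import *
p=np.load('p.npy'); delta((-.1-.002,p[7]-.09,.027),5)
E
```

```text
now: tool [1.97 0.04 6.16] turn [-0.004  0.001 -0.   ] | after turn: tool [1.97 0.02 6.17]
easel pos [-0.0994 -0.0842  0.0917] q [-0.35  0.71  0.53  2.12 -0.87  0.43 -0.9 ] F [-0.1 -0.1 -0.6] open 4.48 t 7.0
```

Emit:
send_rows:
  motion:
    - {"x": 0.6, "y": 0, "z": 1.6, "rx": 0, "ry": 0, "rz": 0, "jaw": 4.5}
    - {"x": 0.6, "y": 0, "z": 2.2, "rx": 0, "ry": 0, "rz": 0, "jaw": 4.5}
    - {"x": 0.7, "y": 0, "z": 2.3, "rx": 0, "ry": 0, "rz": 0, "jaw": 4.5}
    - {"x": 0, "y": 0, "z": 0, "rx": 0, "ry": 0, "rz": 0, "jaw": 3}
    - {"x": 0, "y": 0, "z": 0, "rx": 0, "ry": 0, "rz": 0, "jaw": 1}

```text
clock: 7.5
tool_pos: [0.5255, -0.0396, 0.1094]
eef_rot: [0.995, -0.092, 0.046, 0.002]
contact_force: [0.1, -0.5, -0.1]
opening: 0.355
finger_force: 0.0
```

Emit:
send_rows:
  motion:
    - {"x": 0, "y": 0, "z": 0, "rx": 0, "ry": 0, "rz": 0, "jaw": 1}
    - {"x": 0, "y": 0, "z": 0, "rx": 0, "ry": 0, "rz": 0, "jaw": 1}
    - {"x": 0, "y": 0, "z": 0, "rx": 0, "ry": 0, "rz": 0, "jaw": 1}
    - {"x": 0, "y": 0, "z": 0, "rx": 0, "ry": 0, "rz": 0, "jaw": 1}
    - {"x": 0, "y": 0, "z": 0, "rx": 0, "ry": 0, "rz": 0, "jaw": 1}

```text
clock: 8.0
tool_pos: [0.5253, -0.039, 0.1099]
eef_rot: [0.995, -0.091, 0.047, 0.002]
contact_force: [-1.4, 0.4, 7.7]
opening: 0.178
finger_force: 15.0
```

```bash
python3 - <<'E'
from h import *
p=np.load('p.npy'); delta((-.1-.002,p[5],.027),5)
E
```

```text
now: tool [ -0.2  -10.41   0.44] turn [-0.004 -0.006 -0.003] | after turn: tool [ -0.17 -10.41   0.4 ]
easel pos [-0.099  -0.0855  0.0302] q [-0.24  0.81  0.37  2.08 -0.94  0.32 -0.85] F [-1.4  0.4  7.7] open 1.57 t 8.0
```

Emit:
send_rows:
  motion:
    - {"x": 0, "y": -0.6, "z": 0, "rx": 0, "ry": 0, "rz": 0, "jaw": 1}
    - {"x": 0, "y": -1.4, "z": 0, "rx": 0, "ry": 0, "rz": 0, "jaw": 1}
    - {"x": 0, "y": -1.6, "z": 0, "rx": 0, "ry": 0, "rz": 0, "jaw": 1}
    - {"x": 0, "y": -1.6, "z": 0, "rx": 0, "ry": 0, "rz": 0, "jaw": 1}
    - {"x": 0, "y": -1.6, "z": 0, "rx": 0, "ry": 0, "rz": 0, "jaw": 1}

```text
clock: 8.5
tool_pos: [0.5375, 0.0281, 0.11]
eef_rot: [0.995, -0.092, 0.046, 0.003]
contact_force: [-1.5, -1.8, 4.1]
opening: 0.181
finger_force: 15.0
```

```bash
python3 - <<'E'
from h import *
p=np.load('p.npy'); delta((-.099,p[5],.030),5)
E
```

```text
now: tool [-0.   -3.59  0.03] turn [-0.003 -0.006 -0.003] | after turn: tool [ 0.01 -3.59  0.02]
easel pos [-0.099  -0.0173  0.0302] q [-0.41  0.83  0.43  2.04 -0.94  0.36 -0.98] F [-1.5 -1.8  4.1] open 1.6 t 8.5
```

Emit:
send_rows:
  motion:
    - {"x": 0, "y": -1.4, "z": 0, "rx": 0, "ry": 0, "rz": 0, "jaw": 1}
    - {"x": 0, "y": -1.3, "z": 0, "rx": 0, "ry": 0, "rz": 0, "jaw": 1}
    - {"x": 0, "y": -0.8, "z": 0, "rx": 0, "ry": 0, "rz": 0, "jaw": 1}
    - {"x": 0, "y": 0, "z": 0, "rx": 0, "ry": 0, "rz": 0, "jaw": 1}
    - {"x": 0, "y": 0, "z": 0, "rx": 0, "ry": 0, "rz": 0, "jaw": 1}

```text
clock: 9.0
tool_pos: [0.5441, 0.0642, 0.11]
eef_rot: [0.995, -0.09, 0.046, 0.001]
contact_force: [-1.6, 2.1, 5.8]
opening: 0.18
finger_force: 15.0
```

```bash
python3 - <<'E'
from h import *
p=np.load('p.npy'); delta((-.099,p[5],.030),5)
E
```

```text
now: tool [0.01 0.08 0.02] turn [-0.006 -0.005 -0.001] | after turn: tool [0.01 0.08 0.02]
easel pos [-0.099   0.0194  0.0302] q [-0.49  0.84  0.47  2.02 -0.94  0.4  -1.05] F [-1.6  2.1  5.8] open 1.58 t 9.0
```

Within 1 mm of the target. I release and retreat toward the robot.

Emit:
send_rows:
  motion:
    - {"x": 0, "y": 0, "z": 0, "rx": 0, "ry": 0, "rz": 0, "jaw": 3}
    - {"x": 0, "y": 0, "z": 0, "rx": 0, "ry": 0, "rz": 0, "jaw": 4.5}
    - {"x": 0, "y": 0, "z": 0, "rx": 0, "ry": 0, "rz": 0, "jaw": 4.5}
    - {"x": -0.5, "y": 0, "z": -2, "rx": 0, "ry": 0, "rz": 0, "jaw": 4.5}
    - {"x": -1, "y": 0, "z": -3, "rx": 0, "ry": 0, "rz": 0, "jaw": 4.5}

```text
clock: 9.5
tool_pos: [0.5239, 0.0656, 0.157]
eef_rot: [0.995, -0.092, 0.045, 0.003]
contact_force: [0.6, -0.3, 0.7]
opening: 0.509
finger_force: 0.0
```

Emit:
send_rows:
  motion:
    - {"x": -1, "y": 0, "z": -3, "rx": 0, "ry": 0, "rz": 0, "jaw": 4.5}
    - {"x": -2, "y": 0, "z": -3, "rx": 0, "ry": 0, "rz": 0, "jaw": 4.5}
    - {"x": -2, "y": 0, "z": -2, "rx": 0, "ry": 0, "rz": 0, "jaw": 4.5}
    - {"x": 0, "y": 0, "z": 0, "rx": 0, "ry": 0, "rz": 0, "jaw": 4.5}
    - {"x": 0, "y": 0, "z": 0, "rx": 0, "ry": 0, "rz": 0, "jaw": 4.5}

```text
clock: 10.0
tool_pos: [0.4686, 0.0763, 0.2328]
eef_rot: [0.995, -0.091, 0.046, 0.002]
contact_force: [0.7, -0.4, 0.9]
opening: 0.513
finger_force: 0.0
```

```bash
python3 - <<'E'
from h import *
p=np.load('p.npy'); delta((-.1,p[5],.03),5)
w=snap('wrist','w5'); r,t=__import__('fit').pose(p)
im=np.ascontiguousarray(w['img'][:,:,::-1])
uv=proj(w,r.apply([(p[4],p[5],.003)])+t)[0]; print(uv)
u,v=uv.astype(int); y0,x0=max(v-60,0),max(u-80,0); c=im[y0:v+60,x0:u+80]; print(x0,y0)
cv2.imwrite('pics/w5c.png',cv2.resize(c,None,fx=4,fy=4,interpolation=cv2.INTER_CUBIC))
E
```

```text
now: tool [ 6.39 -0.04 12.99] turn [-0.004 -0.005 -0.002] | after turn: tool [ 6.46 -0.08 12.95]
easel pos [-0.1164  0.0178  0.1738] q [-0.74  0.61  0.74  2.13 -0.74  0.57 -1.23] F [ 0.7 -0.4  0.9] open 4.52 t 10.0
[251.61860509 -91.28029486]
171 0
```

View pics/w5c.png

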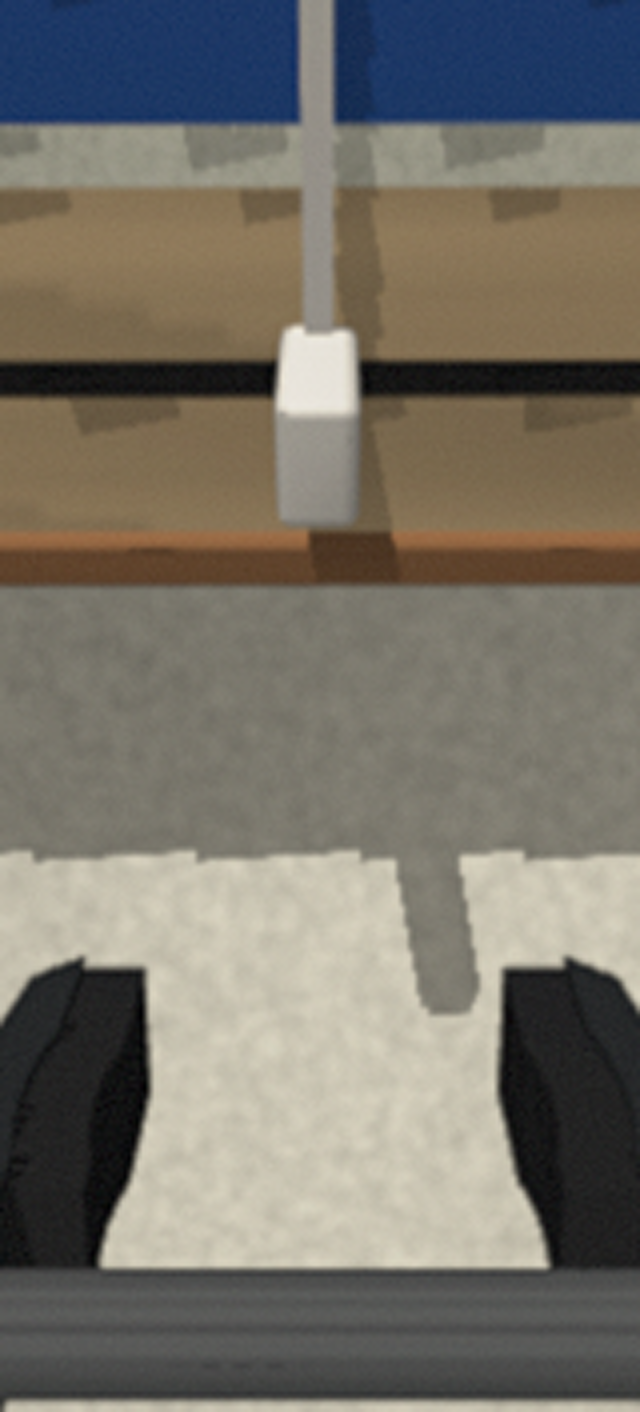

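The column fin stands free and the gripper is clear. The red tile is out of view and the picture budget is spent, so I check the crossing numerically in the top view.

```bash
python3 - <<'E'
from h import *
t=snap('top','t5'); i=t['img'].astype(int)
for n,j in(('before',load('t0')['img'].astype(int)),('now',i)):
    print(n)
    for v in range(140,158): print(v,''.join('R' if (r>1.8*g+20 and r>1.8*b+20) else 'W' if min(r,g,b)>100 else 'k' if max(r,g,b)<70 else '.' for r,g,b in j[v,248:276]))
p=np.load('p.npy'); r,T=__import__('fit').pose(p)
print(proj(t,r.apply([(p[4],p[5],.003),(p[4],p[5],.005),(p[4],p[5],.01)])+T).round(1))
print(np.abs(i[60:]-load('t0')['img'][60:]).sum(2)[160:180,370:400].max())
E
```

```text
before
140 ........kkkkkkkkkkkkk.......
141 .......kkkkkkkkkkkkkkkkk....
142 .......kkkkkkkkkkkkkkkkkk...
143 .......kkkRRkkkkkkkkkkkkk...
144 .......kkkRRRRRRRkkkkkkk....
145 .......kkRRRRRRRRRRkkkkk....
146 .......kkRRRRRRRRRRRkkkk....
147 ..........RRRRRRRRRRkkkk....
148 ..........RRRRRRRRRkkkkk....
149 .........RRRRRRRRRRk.kk.....
150 ........kRRRRRRRRR..........
151 ........kRRRRRRRRRk.........
152 .........RRRRRRRR.k.........
153 .........k.R..RRR...........
154 ....k......kkkk.............
155 .........kkkkkk.k...........
156 ...............kkk..........
157 ............................
now
140 ........kkkkk.WWkkkk........
141 ........kkkkk.WWkkkkkkkk....
142 ........kkkkk.W.kkkkkkkkk...
143 .......kkkRkk.W.kkkkkkkkk...
144 .......kkRRR.WW.kkkkkkkk....
145 k......kkRRR.WW.RRRkkkkk....
146 kkkkkkkkkkRR.WW.RRRRkkkk....
147 kkkkkkkkkkk..WW.RRRRkkkk....
148 ....kkkkkkkk.W.kRRRkkkkk....
149 ........kRk..W.kkkkkkkk.....
150 ........kRR.WW.Rkkkkkkkkkk..
151 ........kRR.WW.RRkkkkkkkkkkk
152 ........kR..W..RR.k.....kkkk
153 ..k.....kk..W..RR...........
154 ....kkk....WW.kk..k.........
155 ...........WW...............
156 ...........WW.kk.k..........
157 ...........WW......k........
[[261.4 148.2]
 [261.3 148.4]
 [261.3 148.8]]
42
```

```bash
python3 -c "
from plant import *
print(finish_job())"
```

```text
the job is handed in; nothing more can be done
None
```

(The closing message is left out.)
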